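Close the packed lunch box with its divider and stack the upper tray

ROBOT

A 6-joint arm with a two-finger parallel gripper is mounted at the origin on the work surface. World frame = base frame: x ahead of the robot, y to its left, z up, the work surface at z = 0. Lengths are in m, angles in rad, forces in N, time in s.
With the tool pointing down it reaches from about 0.3 to 0.875 m from the base axis. Payload 6.4 kg.
Tool frame: the origin (TCP) lies at the very end of the fingers, on their centre line; the grasp point (between the pads) lies 19 mm behind it; z points along the fingers, y is the line along which they close (so a half turn about z gives the same grasp; the last joint's range is limited). The gripper opens to 85 mm and grips with 20 to 120 N. Pads are 22 mm wide; open, the fingers measure 114 mm over their backs; the gripper's body (76 mm by 85 mm) begins 54 mm behind the grasp point. The pads swing forward as they close: fully open they stand 13 mm farther back than shut.
Start: joints at [-1.438, 0.181, 1.607, -0, 1.354, -0.206], TCP at [0.191, -0.542, 0.208] pointing down, gripper open.
Joint ranges: [-2.99, 2.99], [-0.89, 2.07], [0.3, 2.58], [-1.14, 4.28], [0, 2.63], [-3.12, 3.12]. Speed limits (rad/s): [2.57, 2.57, 3.01, 3.14, 3.14, 3.14].

INTERFACE

Orientations are given as a unit quaternion [w, x, y, z].
In Python, from bench import ctrl, camera, calibration, order, outline_of gives the robot as it stands.
- The arm moves only by the tool move_arm, never from a script. Its argument "series" is a list that holds one entry, the list of rows, each a list of 5 numbers: the opening, from 0 (shut) to 1 (fully open), then the shift along the tool's x, y, z in mm, then the turn about the tool's z in rad. A call has exactly 10 rows; each row is the pose to reach, as a shift and turn from the pose commanded when the call began, along the tool's axes at that moment; what a row does not reach only later rows make up. A row lasts 1/12 s, in which the tool goes at most 41.7 mm and 7.16 degrees, less where a joint would pass 70% of its speed; a pose out of reach is approached as far as the arm can. A call with a gripper value outside its range is refused whole. The fingers move at their own pace and stop on an object; the grip force is fixed at half the most. Time passes only in rows, so rows that repeat a pose let the fingers close, or fill a call up. It gives the time, the measured TCP pose, the force, the opening and the grip force at its end, in the units of the state.
- ctrl.get_obs(): the state, without advancing time (a new reading comes with each control period).
- camera(name): name is "scene" or "side" or "wrist"; returns (picture, depth): 384x512x3 uint8, blue, green, red; 384x512 float32, m along the optical axis (not along the pixel's ray), 0 where there is no reading.
- calibration(name): a dict with "intrinsics" (3x3 intrinsics, pixels), "rvec" (rotation vector, rad) and "tvec" (3), from world to camera coordinates, as OpenCV has them. Camera axes: x right, y down, z forward; pixel columns grow to the right and rows downward; lengths in m; the calibration is good to about 2 mm. The wrist camera is an equidistant fisheye: a pixel r from the principal point sees the ray r / f radians off the axis. A picture is of the moment at which its call begins: read the wrist's pose just before it. calibration takes no time and is no camera call; for the wrist camera it gives the pose at the moment of the call.
- order.hand_in(): hands the job in; it is judged then, once.
Trained networks look in the newest picture that a camera, given by its name, has taken for a name from the list of things; names that differ only in an ending like _2 or _b are one class to them, and where a whole thing is asked for, a point or a joint stands for the part that bears it (a point fixed in the world has none). Each returns a list of dicts, best first, with "conf" (0 to 1); they miss things now and then, are a little off and sometimes report something else, mostly with a low value. They report only what shows in the picture. A call takes as long as a camera call. They do not tell look-alikes from the thing itself.
- outline_of(target, camera): "region" (384x512 bool, what is visible of it) and "bbox" ([centre column, centre row, width, height] in pixels, round what is visible of it).
The state is a dict: "time_s": time; "q": joint angles; "dq": joint speeds; "joint_efforts": joint torques, N m; "eef_pos": TCP position; "eef_rot": TCP orientation; "wrist_force": force on the tool from outside, world axes, zero at the start; "torque": the same for the moment, N m; "opening": opening from 0.0 (shut) to 1.0 (fully open); "grasp_force": force on a finger pad.
Only numpy, scipy, OpenCV 4.12 (cv2) and the standard library are available. Lean on these libraries where they do the work, as an engineer would, in place of code of your own. Each camera call takes 0.05 s, during which the arm holds its last target. There are 200 camera calls.

TASK

One of the two plain lunch boxes has been packed with a boiled egg. Fit the bamboo divider on that box so that it drops home all round, then stack the empty upper tray on the divider, with the tray's foot fully down inside the divider's raised rim. Set the divider and the tray down rather than dropping them, keep the egg in its box, and leave the empty box, mug, pepper mill and jar where they are.

Things in the scene. Friction and masses are not known exactly. Their poses are not given: they have to be found in the camera images.
- box_a: One of two identical plain lower lunch boxes: open-topped steel box, 180 long (x) x 56 wide (y) x 58 high, walls and floor 4 thick, inside 172 x 48 with no partition; 0.26 kg, loose, upright on the worktop. Origin: centre of its underside. The packed box is whichever of the two holds the egg.
- box_b: The other lower box, identical to box_a in size, shape and material. Origin: centre of its underside; x along its length.
- egg: Brown boiled egg in its shell, 56 long x 42 thick, lying loose on the floor of one of the two boxes, wholly below the box's mouth (loose: it can slide there). Origin: about the middle of the egg.
- divider: Bamboo divider, right way up on the worktop, 0.09 kg, 18 high. Tongue below, 164 x 40 x 6 deep, enters a box's mouth with 4 to spare each side; plate 184 (x) x 60 (y) x 4 rests on the box's walls; raised rim on the plate 8 high, 178 x 54 inside. Grip across the 60 width. Origin: centre of the tongue's underside, 52 above the box's origin when home. Fits either way round.
- tray: Empty upper tier: open steel tray with a thin partition across it at x = +25, 52 high, 0.24 kg, upright on the worktop. Its foot, 170 x 46 x 10 high, fits in the divider's rim with 4 to spare each side; above it 180 (x) x 56 (y), walls 3. Grip across the 56 width. Origin: centre of the foot's underside, 10 above the divider's origin when home. Fits either way round.
- mug: White mug, 80 diameter, 92 high, a bystander. Origin: centre of its underside.
- mill: Dark wooden pepper mill, 56 diameter, 132 high, a bystander. Origin: centre of its underside.
- jar: Amber glass jar with a steel cap, 72 diameter, 95 high, a bystander. Origin: centre of its underside.
There are look-alikes about, which are no part of the job. What is meant by the divider is not blue, green or pink, and is the smaller of those in its own colour.

How it is judged:
On the way:
1. the divider sits home on the box that holds the egg, let go (((x of egg in the frame of box_a between -0.085 and 0.085 m and y of egg in the frame of box_a between -0.027 and 0.027 m and z of egg in the frame of box_a between 0.015 and 0.045 m and x of divider in the frame of box_a between -0.007 and 0.007 m and y of divider in the frame of box_a between -0.007 and 0.007 m and z of divider in the frame of box_a between 0.048 and 0.0545 m and angle between the x axis of divider and the x axis of box_a, either way round below 0.1 rad and angle between each of box_a, divider's own z axis and vertical below 0.05 rad) or (x of egg in the frame of box_b between -0.085 and 0.085 m and y of egg in the frame of box_b between -0.027 and 0.027 m and z of egg in the frame of box_b between 0.015 and 0.045 m and x of divider in the frame of box_b between -0.007 and 0.007 m and y of divider in the frame of box_b between -0.007 and 0.007 m and z of divider in the frame of box_b between 0.048 and 0.0545 m and angle between the x axis of divider and the x axis of box_b, either way round below 0.1 rad and angle between each of box_b, divider's own z axis and vertical below 0.05 rad)) and contact force between the fingers and divider below 0.1 N), for 0.2 s.
At the end, for the whole second after the job is handed in: At rest and level (0.05 rad): the divider home on the upright box that holds the egg (tongue in its mouth, within 2.5 mm of full depth, 7 mm of centre, 0.1 rad of parallel), the tray's foot down inside the divider's rim to the same tolerances (((x of egg in the frame of box_a between -0.085 and 0.085 m and y of egg in the frame of box_a between -0.027 and 0.027 m and z of egg in the frame of box_a between 0.015 and 0.045 m and x of divider in the frame of box_a between -0.007 and 0.007 m and y of divider in the frame of box_a between -0.007 and 0.007 m and z of divider in the frame of box_a between 0.048 and 0.0545 m and angle between the x axis of divider and the x axis of box_a, either way round below 0.1 rad and angle between each of box_a, divider's own z axis and vertical below 0.05 rad) or (x of egg in the frame of box_b between -0.085 and 0.085 m and y of egg in the frame of box_b between -0.027 and 0.027 m and z of egg in the frame of box_b between 0.015 and 0.045 m and x of divider in the frame of box_b between -0.007 and 0.007 m and y of divider in the frame of box_b between -0.007 and 0.007 m and z of divider in the frame of box_b between 0.048 and 0.0545 m and angle between the x axis of divider and the x axis of box_b, either way round below 0.1 rad and angle between each of box_b, divider's own z axis and vertical below 0.05 rad)) and x of tray in the frame of divider between -0.007 and 0.007 m and y of tray in the frame of divider between -0.007 and 0.007 m and z of tray in the frame of divider between 0.007 and 0.0125 m and angle between the x axis of tray and the x axis of divider, either way round below 0.1 rad and angle between tray's own z axis and vertical below 0.05 rad and linear speed of each of box_a, box_b, divider, tray, egg below 0.02 m/s); the robot touches nothing.
It fails at once if the divider or the tray is dropped (faster than 0.6 m/s while not held: a fall of about 2 cm) ((contact force between the fingers and divider below 0.05 N and linear speed of divider above 0.6 m/s) or (contact force between the fingers and tray below 0.05 N and linear speed of tray above 0.6 m/s)).
It fails at once if the empty box is moved more than 3 cm ((x of egg in the frame of box_a between -0.085 and 0.085 m and y of egg in the frame of box_a between -0.027 and 0.027 m and z of egg in the frame of box_a between 0.015 and 0.045 m and distance of box_b from where it was at the start of the episode above 0.03 m) or (x of egg in the frame of box_b between -0.085 and 0.085 m and y of egg in the frame of box_b between -0.027 and 0.027 m and z of egg in the frame of box_b between 0.015 and 0.045 m and distance of box_a from where it was at the start of the episode above 0.03 m)).
It fails at once if the mug, pepper mill or jar is moved more than 3 cm (distance of any of mug, mill, jar from where it was at the start of the episode above 0.03 m).
It also fails if it takes over 64 s, if anything falls off the work surface, if the arm or the gripper's body presses on something with over 40 N, if the wrist force passes 120 N, or if a joint passes its speed limit or range.

## Working session

There is one attempt and no reset: what is moved stays moved. The work goes in short steps, Python scripts to look and compute and a tool call to move; the robot and the scene stay as the last step left them, time stands still between calls to the robot, and variables do not carry over. Pictures are saved under pics/ and viewed, at most 10 in all, crops included, and the job is handed in when it is done.

Besides the shell and the picture viewer there is one more tool, called after "Emit:" as a command line: name --argument value ..., lists and objects as JSON in quotes. move_arm: Moves the arm, as the interface text tells. Its arguments: {"type":"object","properties":{"series":{"type":"array","items":{"type":"array","items":{"type":"array","items":{"type":"number"}}}}},"required":["series"]}

```bash
mkdir -p pics
cat > h.py <<'E'
import numpy as np, cv2
from bench import ctrl, camera, calibration, order, outline_of
def world(name, depth, cal=None):
    c=cal or calibration(name); K=np.array(c["intrinsics"]); R=cv2.Rodrigues(np.array(c["rvec"],float))[0]; t=np.array(c["tvec"],float).ravel()
    v,u=np.mgrid[0:384,0:512]
    x=(u-K[0,2])/K[0,0]; y=(v-K[1,2])/K[1,1]
    if name=="wrist":
        r=np.hypot(x,y); s=np.where(r>1e-6,np.tan(np.minimum(r,1.5))/np.maximum(r,1e-6),1); x=x*s;y=y*s
    P=np.stack([x*depth,y*depth,depth],-1)
    W=(P-t)@R
    W[depth<=0]=np.nan
    return W
E
python3 - <<'E'
from h import *
for n in ["scene","side"]:
    im,d=camera(n); W=world(n,d); np.savez(f"{n}.npz",im=im,W=W)
    cv2.imwrite(f"pics/{n}1.png",im)
    for t in ["box_a","egg","divider","tray","mug","mill","jar"]:
        for o in outline_of(t,n):
            m=o["region"]; p=W[m]; p=p[~np.isnan(p[:,0])]
            if len(p)==0: continue
            zt=np.percentile(p[:,2],95); top=p[p[:,2]>zt-.008]
            r=cv2.minAreaRect((top[:,:2]*1000).astype(np.float32))
            print(n,t,round(o["conf"],2),np.round(o["bbox"]),"ztop",round(zt,3),"rect",np.round(r[0]),np.round(r[1]),round(r[2]), "bgr",im[m].mean(0).round())
E
```

```text
scene box_a 0.76 [210. 229.  32.  49.] ztop 0.058 rect [ 475. -154.] [ 57. 184.] 15 bgr [114. 112. 112.]
scene box_a 0.68 [244. 257.  37.  49.] ztop 0.058 rect [ 650. -187.] [ 57. 185.] 8 bgr [111. 108. 110.]
scene divider 0.97 [148. 237.  48.  42.] ztop 0.019 rect [ 292. -290.] [185.  66.] 81 bgr [146.  88.  63.]
scene divider 0.8 [248. 149.  29.  31.] ztop 0.023 rect [313. 356.] [ 83. 244.] 57 bgr [100. 128. 148.]
scene divider 0.68 [337. 187.  33.  29.] ztop 0.019 rect [767. 330.] [190.  64.] 82 bgr [ 86. 128.  80.]
scene divider 0.66 [310. 131.  55.  24.] ztop 0.026 rect [497. 634.] [259. 101.] 17 bgr [127. 114. 160.]
scene divider 0.55 [256. 187.  42.  27.] ztop 0.019 rect [485. 154.] [190.  66.] 80 bgr [105. 133. 152.]
scene divider 0.19 [245. 254.   9.  12.] ztop 0.046 rect [ 651. -191.] [28. 40.] 16 bgr [ 95. 118. 146.]
scene divider 0.16 [303. 225.  22.  31.] ztop 0.097 rect [767.  23.] [54. 61.] 26 bgr [ 96. 104. 114.]
scene tray 0.55 [288. 198.  30.  41.] ztop 0.051 rect [640. 136.] [ 57. 185.] 4 bgr [120. 119. 120.]
scene mug 0.87 [292. 156.  17.  30.] ztop 0.089 rect [53
[... 732 characters left out ...]
 [95. 44. 24.]
side divider 0.71 [247. 201.  53.  31.] ztop 0.02 rect [487. 155.] [187.  64.] 80 bgr [ 63.  85. 103.]
side divider 0.56 [252. 259.  61.  68.] ztop 0.024 rect [315. 358.] [ 79. 243.] 57 bgr [ 63.  86. 106.]
side tray 0.9 [217. 182.  44.  39.] ztop 0.053 rect [640. 138.] [ 60. 184.] 3 bgr [70. 67. 67.]
side mug 0.81 [181. 222.  32.  43.] ztop 0.092 rect [541. 395.] [79. 79.] 2 bgr [83. 86. 86.]
side mill 0.5 [326. 141.   8.  13.] ztop 0.05 rect [ 504. -372.] [14. 15.] 28 bgr [11. 16. 28.]
side jar 0.76 [215. 154.  19.  32.] ztop 0.097 rect [768.  30.] [58. 65.] 42 bgr [44. 55. 69.]
side jar 0.59 [269. 151.  31.  30.] ztop 0.058 rect [ 650. -185.] [ 57. 185.] 9 bgr [63. 60. 61.]
```

View crop.

Run:
```python
from h import *
im=np.load("scene.npz")["im"]
cv2.imwrite("pics/crop1.png",cv2.resize(im[110:300,120:370],None,fx=3.1,fy=3.1,interpolation=cv2.INTER_CUBIC))
o=ctrl.get_obs(); print(o["eef_pos"],o["eef_rot"],o["q"],o["opening"])
c=calibration("wrist"); R=cv2.Rodrigues(np.array(c["rvec"],float))[0]; print(-R.T@np.array(c["tvec"]).ravel(),R, c["intrinsics"])
```

```text
[ 0.19111442 -0.54235522  0.2080217 ] [ 3.96665018e-05  9.85686356e-01  1.68589459e-01 -9.45901849e-06] [-1.43830923e+00  1.80772373e-01  1.60696344e+00 -1.63613042e-05
  1.35377686e+00 -2.06306316e-01] 0.9987398057405014
[ 0.25571662 -0.52046954  0.3736135 ] [[ 3.32458915e-01 -9.43117739e-01 -2.19626073e-05]
 [-9.07741964e-01 -3.19994901e-01  2.71307556e-01]
 [-2.55881997e-01 -9.01786796e-02 -9.62492706e-01]] [[297.31863964   0.         256.30331935]
 [  0.         297.31863964 189.77011869]
 [  0.           0.           1.        ]]
```

View pics/crop1.png

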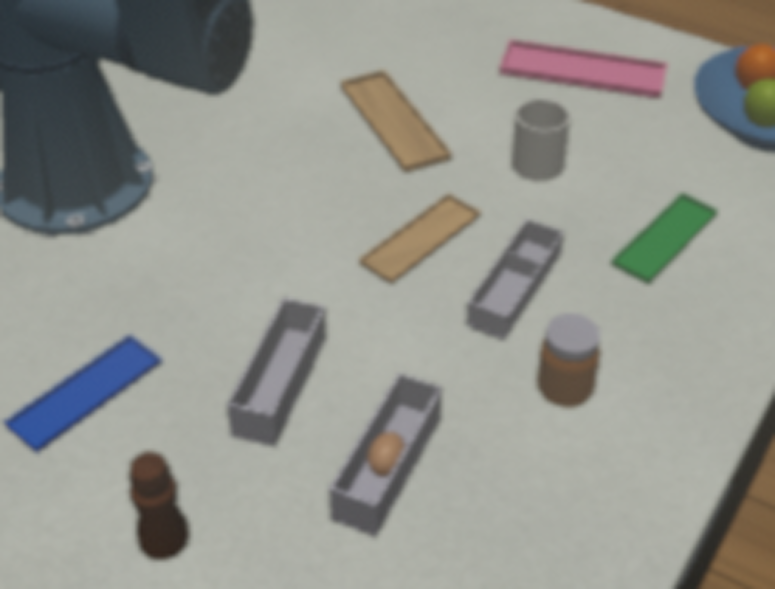

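Bystanding look-alikes in the scene image: large bamboo at (248,149), small bamboo at (256,187), blue at (148,237), green at (337,187), pink at (310,131). I choose the small bamboo. The crop confirms it (crop pixel 420,238). The egg is in the box at scene (244,257), at about (0.650, -0.187).

Emit:
move_arm --series '[[[1, 508, -559, -40, -1.06], [1, 508, -559, -40, -1.06], [1, 508, -559, -40, -1.06], [1, 508, -559, -40, -1.06], [1, 508, -559, -40, -1.06], [1, 508, -559, -40, -1.06], [1, 508, -559, -40, -1.06], [1, 508, -559, -40, -1.06], [1, 508, -559, -40, -1.06], [1, 508, -559, -40, -1.06]]]'

```text
time_s: 1.63
eef_pos: [0.353, -0.1571, 0.2305]
eef_rot: [0.001, 0.764, 0.645, 0.0]
wrist_force: [2.0, 0.5, 0.5]
opening: 0.997
grasp_force: 0.0
```

```bash
cat >> h.py <<'E'
from scipy.spatial.transform import Rotation as Ro
def go(x,y,z,yawdeg):
    "print shift (mm, tool axes) and turn to a world pose, tool pointing down, tool x at yaw (mod 180)"
    o=ctrl.get_obs(); w,a,b,c=o["eef_rot"]; R=Ro.from_quat([a,b,c,w]).as_matrix()
    s=R.T@(np.array([x,y,z])-o["eef_pos"])*1000
    yaw=np.degrees(np.arctan2(R[1,0],R[0,0])); t=-((yawdeg-yaw+90)%180-90)
    print("t",round(o["time_s"],2),"pos",o["eef_pos"].round(4),"yaw",round(yaw,1),"tilt",round(np.degrees(np.arccos(-R[2,2])),2),"q6",o["q"][5].round(2),"F",np.round(o["wrist_force"],1),"open",round(o["opening"],3),"grip",np.round(o["grasp_force"],1))
    print("shift",s.round(1),"turn",round(np.radians(t),3))
E
python3 -c "
from h import *
go(.485,.154,.25,80)"
```

```text
t 1.63 pos [ 0.353  -0.1571  0.2305] yaw 80.3 tilt 0.07 q6 -0.56 F [2.  0.5 0.5] open 0.997 grip 0.0
shift [328.9  77.7 -19.6] turn 0.005
```

Emit:
move_arm --series '[[[1, 329, 78, -20, 0], [1, 329, 78, -20, 0], [1, 329, 78, -20, 0], [1, 329, 78, -20, 0], [1, 329, 78, -20, 0], [1, 329, 78, -20, 0], [1, 329, 78, -20, 0], [1, 329, 78, -20, 0], [1, 329, 78, -20, 0], [1, 329, 78, -20, 0]]]'

```text
time_s: 2.47
eef_pos: [0.4861, 0.1542, 0.2499]
eef_rot: [-0.0, 0.764, 0.645, -0.0]
wrist_force: [0.1, -0.7, -0.3]
opening: 1.003
grasp_force: 0.0
```

```bash
cat >> h.py <<'E'
def rect(W,m,zlo,zhi):
    p=W[m]; p=p[~np.isnan(p[:,0])]; p=p[(p[:,2]>zlo)&(p[:,2]<zhi)]
    r=cv2.minAreaRect((p[:,:2]*1000).astype(np.float32)); a=r[2] if r[1][0]>r[1][1] else r[2]+90
    return np.round(r[0],1),np.round(r[1],1),round(a%180,1),len(p),np.percentile(p[:,2],[5,50,95]).round(4)
def wlook(target,zlo,zhi,pic=None):
    cal=calibration("wrist"); im,d=camera("wrist"); W=world("wrist",d,cal)
    if pic: cv2.imwrite("pics/"+pic,im)
    for o in outline_of(target,"wrist"):
        m=o["region"]
        try: print(target,round(o["conf"],2),np.round(o["bbox"]),*rect(W,m,zlo,zhi))
        except Exception as e: print(e)
    return im,W
E
python3 -c "
from h import *
go(.485,.154,.25,80)
im,W=wlook('divider',.01,.03,'w1.png')
np.savez('w1.npz',im=im,W=W)
"
```

```text
t 2.47 pos [0.4861 0.1542 0.2499] yaw 80.4 tilt 0.02 q6 0.24 F [ 0.1 -0.7 -0.3] open 1.003 grip 0.0
shift [-0.4 -1.1 -0.1] turn 0.007
divider 0.94 [256. 157.  41. 131.] [485.6 152.8] [182.8  60.6] 79.8 2558 [0.0101 0.0108 0.0184]
divider 0.66 [422.  40.  45.  78.] [763.  303.2] [130.7  63. ] 82.1 1232 [0.0101 0.0116 0.0182]
```

View pics/w1.png

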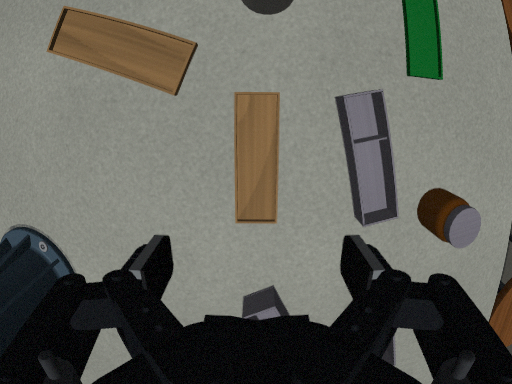

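Emit:
move_arm --series '[[[1, -1.5, -0.3, 40, 0.01], [1, -1.5, -0.3, 80, 0.01], [1, -1.5, -0.3, 120, 0.01], [1, -1.5, -0.3, 160, 0.01], [1, -1.5, -0.3, 195, 0.01], [1, -1.5, -0.3, 220, 0.01], [1, -1.5, -0.3, 236, 0.01], [1, -1.5, -0.3, 245, 0.01], [1, -1.5, -0.3, 249, 0.01], [1, -1.5, -0.3, 249, 0.01]]]'

```text
time_s: 3.4
eef_pos: [0.4852, 0.1495, 0.001]
eef_rot: [-0.0, 0.769, 0.639, -0.0]
wrist_force: [0.5, -0.2, 0.5]
opening: 1.003
grasp_force: 0.0
```

Emit:
move_arm --series '[[[0.5, 0, 0, 0, 0], [0.5, 0, 0, 0, 0], [0.5, 0, 0, 0, 0], [0.5, 0, 0, 0, 0], [0.5, 0, 0, 0, 0], [0.5, 0, 0, 0, 0], [0.5, 0, 0, 0, 0], [0.5, 0, 0, 0, 0], [0.5, 0, 0, 0, 0], [0.5, 0, 0, 0, 0]]]'

```text
time_s: 4.23
eef_pos: [0.4852, 0.1505, 0.001]
eef_rot: [-0.0, 0.768, 0.64, -0.0]
wrist_force: [-0.3, 0.7, -0.3]
opening: 0.501
grasp_force: 0.0
```

```bash
python3 -c "
from h import *
go(.4855,.1525,.0,80)
im,W=wlook('divider',.01,.03,'w2.png')
"
```

```text
t 4.23 pos [0.4852 0.1505 0.001 ] yaw 79.6 tilt 0.01 q6 0.25 F [-0.3  0.7 -0.3] open 0.501 grip 0.0
shift [ 2.  -0.1  1. ] turn -0.007
divider 0.91 [ 51.  42. 101.  85.] [367.3 300.5] [51. 94.] 153.7 6209 [0.0114 0.013  0.0232]
divider 0.82 [256. 187. 121. 263.] [487.6 164.4] [160.3  60.4] 80.0 11432 [0.01   0.0106 0.0182]
```

View pics/w2.png

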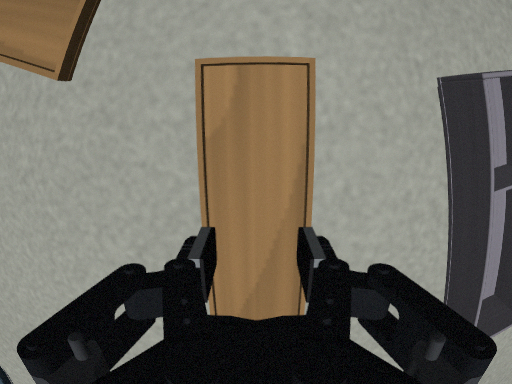

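The wrist picture shows the pads (cols 215 and 298, row ~230) closed inside or above the divider's edges without contact. I'll measure the fingertips from depth.

```bash
python3 -c "
from h import *
cal=calibration('wrist'); im,d=camera('wrist'); W=world('wrist',d,cal)
o=ctrl.get_obs(); w,a,b,c=o['eef_rot']; R=Ro.from_quat([a,b,c,w]).as_matrix()
T=(W-o['eef_pos'])@R*1000
for v in (228,234,240,260,280,300):
  for u in (195,205,210,214,220,298,304,308,318): print((u,v),T[v,u].round(0),im[v,u].tolist(),end=' | ')
  print()
dark=(im.max(2)<75)&(d>0)
m=dark&(abs(T[...,1])<60)&(abs(T[...,0])<25)
q=T[m]; print(len(q)); print(np.nanpercentile(q[:,2],[50,90,95,99,100]))
"
```

```text
(195, 228) [ -4. -38.   1.] [144, 154, 151] | (205, 228) [ 10. -26. -30.] [56, 51, 50] | (210, 228) [ 10. -23. -31.] [36, 35, 32] | (214, 228) [  8. -22. -26.] [0, 0, 0] | (220, 228) [  1. -21. -10.] [70, 107, 139] | (298, 228) [  8.  21. -26.] [39, 60, 76] | (304, 228) [  9.  24. -29.] [54, 53, 50] | (308, 228) [ 10.  26. -30.] [53, 53, 49] | (318, 228) [-4. 38.  1.] [144, 154, 153] | 
(195, 234) [ -8. -38.   1.] [141, 153, 149] | (205, 234) [ 10. -24. -38.] [55, 55, 53] | (210, 234) [ 10. -22. -38.] [10, 9, 7] | (214, 234) [  5. -22. -27.] [9, 9, 5] | (220, 234) [ -3. -21.  -8.] [73, 111, 139] | (298, 234) [  5.  21. -27.] [20, 26, 31] | (304, 234) [ 10.  23. -38.] [4, 8, 11] | (308, 234) [ 10.  24. -38.] [55, 52, 51] | (318, 234) [-8. 38.  1.] [139, 148, 145] | 
(195, 240) [ 11. -27. -47.] [46, 45, 44] | (205, 240) [ 10. -23. -45.] [51, 50, 46] | (210, 240) [  9. -21. -43.] [0, 0, 0] | (214, 240) [  4. -21. -32.] [5, 0, 5] | (220, 240) [ -7. -21.  -9.] [70, 106, 138] | (298, 240) [  3.  21. -30.] [17, 18, 14] | (304, 240) [ 10.  22. -45.] [11, 10, 9] | (308, 240) [ 10.  23. -45.] 
[... 591 characters left out ...]
 [69, 106, 139] | (220, 280) [-34. -23. -10.] [68, 109, 138] | (298, 280) [-35.  26.  -9.] [63, 97, 123] | (304, 280) [ -6.  21. -54.] [0, 0, 0] | (308, 280) [ -1.  22. -62.] [15, 17, 15] | (318, 280) [ 12.  21. -81.] [16, 15, 9] | 
(195, 300) [ 16. -17. -98.] [10, 9, 6] | (205, 300) [-11. -22. -62.] [33, 27, 29] | (210, 300) [-45. -29. -17.] [73, 111, 143] | (214, 300) [-48. -27. -13.] [24, 38, 48] | (220, 300) [-50. -23.  -9.] [75, 112, 146] | (298, 300) [-50.  27. -10.] [49, 77, 99] | (304, 300) [-45.  30. -17.] [75, 113, 145] | (308, 300) [-10.  22. -63.] [37, 30, 30] | (318, 300) [ 16.  17. -98.] [7, 12, 7] | 
41395
[-106.33506611  -73.91645364  -55.17551664  -33.30608951    1.5084022 ]
```

Measured: the finger ends stand about 26 mm behind the reported TCP at half opening, i.e. about 20 mm shorter than stated. I'll open, go 25 mm lower and close again.

Emit:
move_arm --series '[[[1, 2, 0, 0, 0], [1, 2, 0, 0, 0], [1, 2, 0, 0, 0], [1, 2, 0, 0, 0], [1, 2, 0, 0, 0], [1, 2, 0, 0, 0], [1, 2, 0, 8, 0], [1, 2, 0, 16, 0], [1, 2, 0, 22, 0], [1, 2, 0, 25, 0]]]'

```text
time_s: 5.22
eef_pos: [0.4845, 0.1523, -0.0256]
eef_rot: [-0.001, 0.768, 0.64, -0.001]
wrist_force: [-0.1, 0.2, 0.3]
opening: 1.001
grasp_force: 0.0
```

Emit:
move_arm --series '[[[0.5, 0, 0, 0, 0], [0.5, 0, 0, 0, 0], [0.5, 0, 0, 0, 0], [0.5, 0, 0, 0, 0], [0.5, 0, 0, 0, 0], [0.5, 0, 0, 0, 0], [0.5, 0, 0, 0, 0], [0.5, 0, 0, 0, 0], [0.5, 0, 0, 0, 0], [0.5, 0, 0, 0, 0]]]'

```text
time_s: 6.05
eef_pos: [0.4859, 0.1525, -0.0238]
eef_rot: [0.0, 0.768, 0.64, 0.0]
wrist_force: [-0.8, 0.4, 1.5]
opening: 0.688
grasp_force: 64.8
```

Emit:
move_arm --series '[[[0.5, 0, 0, -4, 0], [0.5, 0, 0, -10, 0], [0.5, 0, 0, -20, 0], [0.5, 0, 0, -40, 0], [0.5, 0, 0, -65, 0], [0.5, 0, 0, -95, 0], [0.5, 0, 0, -125, 0], [0.5, 0, 0, -150, 0], [0.5, 0, 0, -165, 0], [0.5, 0, 0, -170, 0]]]'

```text
time_s: 6.88
eef_pos: [0.4877, 0.1527, 0.1502]
eef_rot: [0.002, 0.768, 0.64, 0.003]
wrist_force: [1.1, 0.1, -1.7]
opening: 0.684
grasp_force: 64.7
```

```bash
python3 -c "
from h import *
go(.52,-.25,.15,98)
camera('side'); im,d=camera('side'); W=world('side',d)
for o in outline_of('divider','side'): print(round(o['conf'],2),np.round(o['bbox']),np.nanpercentile(W[o['region']],[5,50,95],axis=0).round(3).tolist())
"
```

```text
t 6.88 pos [0.4877 0.1527 0.1502] yaw 79.6 tilt 0.37 q6 0.25 F [ 1.1  0.1 -1.7] open 0.684 grip 64.7
shift [-3.902e+02  1.046e+02  2.000e-01] turn -0.321
0.85 [120. 286. 112.  56.] [[0.382, 0.576, 0.013], [0.494, 0.633, 0.016], [0.615, 0.691, 0.026]]
0.8 [252. 261.  60.  71.] [[0.214, 0.29, 0.012], [0.3, 0.366, 0.014], [0.408, 0.434, 0.025]]
0.7 [152. 196.  58.  29.] [[0.733, 0.247, 0.008], [0.771, 0.334, 0.012], [0.803, 0.415, 0.02]]
0.6 [358. 170.  39.  22.] [[0.259, -0.376, 0.009], [0.293, -0.284, 0.012], [0.326, -0.198, 0.019]]
0.58 [248. 153.  58.  27.] [[0.447, 0.063, 0.132], [0.493, 0.173, 0.185], [0.567, 0.244, 0.193]]
```

Emit:
move_arm --series '[[[0.5, -10, 3, 0, -0.01], [0.5, -30, 8, 0, -0.03], [0.5, -60, 16, 0, -0.06], [0.5, -98, 26, 0, -0.09], [0.5, -137, 37, 0, -0.12], [0.5, -176, 47, 0, -0.15], [0.5, -215, 58, 0, -0.18], [0.5, -254, 68, 0, -0.21], [0.5, -292, 78, 0, -0.24], [0.5, -325, 87, 0, -0.27]]]'

```text
time_s: 7.87
eef_pos: [0.511, -0.1849, 0.144]
eef_rot: [-0.002, 0.675, 0.738, -0.0]
wrist_force: [0.9, 0.6, -1.0]
opening: 0.685
grasp_force: 64.6
```

```bash
python3 -c "
from h import *
go(.52,-.25,.15,98)"
```

```text
t 7.87 pos [ 0.511  -0.1849  0.144 ] yaw 95.1 tilt 0.19 q6 -0.65 F [ 0.9  0.6 -1. ] open 0.685 grip 64.6
shift [-65.6   3.2  -6.1] turn -0.051
```

Emit:
move_arm --series '[[[0.5, -25, 1, -2, -0.02], [0.5, -45, 2, -4, -0.04], [0.5, -58, 3, -6, -0.05], [0.5, -65, 3, -6, -0.05], [0.5, -65, 3, -6, -0.05], [0.5, -65, 3, -6, -0.05], [0.5, -65, 3, -6, -0.05], [0.5, -65, 3, -6, -0.05], [0.5, -65, 3, -6, -0.05], [0.5, -65, 3, -6, -0.05]]]'

```text
time_s: 8.7
eef_pos: [0.5212, -0.2467, 0.1521]
eef_rot: [0.0, 0.656, 0.754, 0.0]
wrist_force: [-0.1, 0.1, -0.6]
opening: 0.684
grasp_force: 64.6
```

```bash
python3 -c "
from h import *
go(.52,-.25,.15,98)
im,W=wlook('box_a',.05,.066,'w3.png')
for o in outline_of('divider','wrist'):
    try: print('div',round(o['conf'],2),np.round(o['bbox']),*rect(W,o['region'],.16,.2))
    except Exception as e: print('-')
o=ctrl.get_obs(); np.savez('w3.npz',W=W,im=im)
go(.65,-.187,.12,98)
"
```

```text
t 8.7 pos [ 0.5212 -0.2467  0.1521] yaw 98.0 tilt 0.0 q6 -0.79 F [-0.1  0.1 -0.6] open 0.684 grip 64.6
shift [-3.1 -1.7  2.1] turn -0.001
box_a 0.85 [211.  26.  68.  51.] [ 461.5 -107.1] [61.5 52. ] 7.4 510 [0.052  0.0575 0.0588]
box_a 0.57 [388. 140.  81. 186.] [ 649.6 -189.9] [ 58.1 180. ] 97.6 2737 [0.0508 0.0567 0.0584]
-
div 0.58 [255. 186. 143. 269.] [ 517.2 -224. ] [ 61.2 138.4] 98.3 35140 [0.1847 0.1858 0.1938]
t 8.85 pos [ 0.5212 -0.2471  0.1522] yaw 97.9 tilt 0.01 q6 -0.79 F [-0.7 -0.6 -0.6] open 0.687 grip 64.6
shift [ 41.8 135.8  32.2] turn -0.001
```

View pics/w3.png

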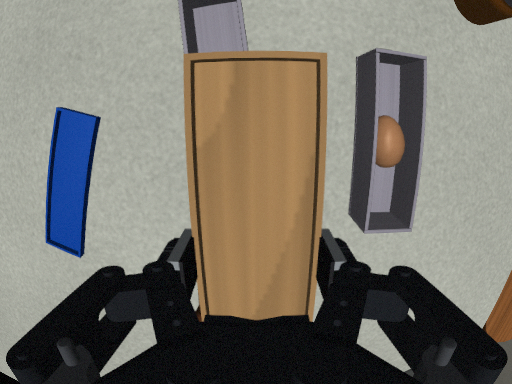

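```bash
python3 -c "
from h import *
go(.65,-.189,.07,97.8)"
```

```text
t 8.85 pos [ 0.5212 -0.2471  0.1522] yaw 97.9 tilt 0.01 q6 -0.79 F [-0.7 -0.6 -0.6] open 0.687 grip 64.6
shift [ 39.8 135.5  82.2] turn 0.002
```

Emit:
move_arm --series '[[[0.5, 3, 10, 0, 0], [0.5, 9, 30, 0, 0], [0.5, 18, 60, 0, 0], [0.5, 27, 90, 0, 0], [0.5, 34, 115, 10, 0], [0.5, 38, 129, 25, 0], [0.5, 40, 135.5, 45, 0], [0.5, 40, 135.5, 65, 0], [0.5, 40, 135.5, 78, 0], [0.5, 40, 135.5, 82, 0]]]'

```text
time_s: 9.68
eef_pos: [0.6483, -0.1878, 0.0666]
eef_rot: [-0.002, 0.657, 0.754, -0.001]
wrist_force: [-0.1, 0.5, -0.8]
opening: 0.686
grasp_force: 64.6
```

Emit:
move_arm --series '[[[0.5, 0, 0, 0, 0], [0.5, 0, 0, 5, 0], [0.5, 0, 0, 10, 0], [0.5, 0, 0, 15, 0], [0.5, 0, 0, 20, 0], [0.5, 0, 0, 24, 0], [0.5, 0, 0, 26, 0], [0.5, 0, 0, 26, 0], [0.5, 0, 0, 26, 0], [0.5, 0, 0, 26, 0]]]'

```text
time_s: 10.52
eef_pos: [0.65, -0.1893, 0.0443]
eef_rot: [0.0, 0.657, 0.754, 0.0]
wrist_force: [-0.2, 0.1, -0.8]
opening: 0.685
grasp_force: 64.6
```

```bash
python3 -c "
from h import *
go(.65,-.189,.0285,97.8)
for n in ('scene','side'):
  im,d=camera(n); W=world(n,d)
  for t,lo,hi in (('divider',.05,.3),('box_a',.045,.066)):
    for o in outline_of(t,n):
      try:
        r=rect(W,o['region'],lo,hi)
        if abs(r[0][0]-650)<40: print(n,t,round(o['conf'],2),*r)
      except Exception: pass
"
```

```text
t 10.52 pos [ 0.65   -0.1893  0.0443] yaw 97.9 tilt 0.03 q6 -0.6 F [-0.2  0.1 -0.8] open 0.685 grip 64.6
shift [ 0.3  0.  15.8] turn 0.002
scene divider 0.78 [ 653.3 -214.7] [ 61.4 133.2] 98.0 531 [0.0746 0.0785 0.0865]
scene box_a 0.71 [ 658.8 -230.9] [ 55.2 100. ] 93.6 105 [0.0458 0.0542 0.0595]
side divider 0.66 [ 650.5 -184.4] [ 61.4 185.1] 98.0 252 [0.077  0.08   0.0875]
side box_a 0.85 [ 650.1 -183.8] [ 59.3 183.9] 96.9 135 [0.046  0.0532 0.0604]
```

Emit:
move_arm --series '[[[0.5, 0, 0, 3, 0], [0.5, 0, 0, 6, 0], [0.5, 0, 0, 9, 0], [0.5, 0, 0, 12, 0], [0.5, 0, 0, 14, 0], [0.5, 0, 0, 15, 0], [0.5, 0, 0, 16, 0], [0.5, 0, 0, 16, 0], [0.5, 0, 0, 16, 0], [0.5, 0, 0, 16, 0]]]'

```text
time_s: 11.65
eef_pos: [0.6499, -0.1892, 0.0282]
eef_rot: [0.0, 0.657, 0.754, 0.0]
wrist_force: [-1.4, 0.7, 1.2]
opening: 0.687
grasp_force: 64.9
```

```bash
python3 -c "
from h import *
go(.65,-.189,.0285,97.8)
im,d=camera('side'); W=world('side',d); 
for o in outline_of('divider','side'):
      try:
        r=rect(W,o['region'],.05,.3)
        if abs(r[0][0]-650)<40: print(*r)
      except Exception: pass
"
```

```text
t 11.65 pos [ 0.6499 -0.1892  0.0282] yaw 97.9 tilt 0.01 q6 -0.6 F [-1.4  0.7  1.2] open 0.687 grip 64.9
shift [ 0.2  0.1 -0.3] turn 0.002
[ 654.4 -178.9] [ 65.5 182.6] 104.0 246 [0.0615 0.0642 0.0718]
```

Emit:
move_arm --series '[[[0.75, 0, 0, 0, 0], [0.8, 0, 0, 0, 0], [1, 0, 0, 0, 0], [1, 0, 0, 0, 0], [1, 0, 0, 0, 0], [1, 0, 0, 0, 0], [1, 0, 0, 0, 0], [1, 0, 0, -10, 0], [1, 0, 0, -40, 0], [1, 0, 0, -80, 0]]]'

```text
time_s: 12.58
eef_pos: [0.647, -0.1879, 0.1053]
eef_rot: [-0.004, 0.657, 0.754, -0.001]
wrist_force: [0.6, 0.2, 0.0]
opening: 0.998
grasp_force: 0.0
```

```bash
python3 -c "
from h import *
go(.64,.137,.22,94)
im,d=camera('side'); W=world('side',d); 
for o in outline_of('divider','side'):
      try:
        r=rect(W,o['region'],.05,.3)
        if abs(r[0][0]-650)<40: print(*r)
      except Exception: pass
"
```

```text
t 12.58 pos [ 0.647  -0.1879  0.1053] yaw 97.9 tilt 0.45 q6 -0.6 F [0.6 0.2 0. ] open 0.998 grip 0.0
shift [ 323.3   36.9 -113.5] turn 0.068
[ 650.2 -185.8] [ 62.6 191. ] 98.5 317 [0.0615 0.0645 0.0713]
```

Emit:
move_arm --series '[[[1, 0, 0, -40, 0], [1, 10, 1, -80, 0], [1, 40, 5, -110, 0.07], [1, 80, 9, -114, 0.07], [1, 120, 14, -114, 0.07], [1, 160, 18, -114, 0.07], [1, 200, 23, -114, 0.07], [1, 240, 27, -114, 0.07], [1, 260, 30, -114, 0.07], [1, 260, 30, -114, 0.07]]]'

```text
time_s: 13.52
eef_pos: [0.6434, 0.0776, 0.2232]
eef_rot: [0.0, 0.681, 0.733, 0.001]
wrist_force: [0.3, 0.5, -0.6]
opening: 1.001
grasp_force: 0.0
```

```bash
python3 -c "
from h import *
im,W=wlook('tray',.045,.06)
np.savez('w4.npz',W=W,im=im)
im,W=wlook('divider',.055,.08)
go(.64,.137,.22,94)
"
```

```text
tray 0.94 [258. 119.  48. 154.] [639.6 134.2] [ 56.4 178.6] 93.7 1047 [0.0458 0.0513 0.0527]
index -1 is out of bounds for axis 0 with size 0
index -1 is out of bounds for axis 0 with size 0
divider 0.66 [243. 308.  44.  26.] [ 639.7 -119.3] [58.4 45.9] 9.0 1004 [0.0606 0.0621 0.07  ]
t 13.72 pos [0.644  0.0715 0.2225] yaw 93.9 tilt 0.05 q6 -0.14 F [0.9 0.2 0.4] open 1.0 grip 0.0
shift [65.6  0.4  2.4] turn -0.002
```

Emit:
move_arm --series '[[[1, 35, 0, 10, 0], [1, 58, 0, 40, 0], [1, 63.5, 0, 75, 0], [1, 63.5, 0, 110, 0], [1, 63.5, 0, 145, 0], [1, 63.5, 0, 180, 0], [1, 63.5, 0, 205, 0], [1, 63.5, 0, 221, 0], [1, 63.5, 0, 229, 0], [1, 63.5, 0, 231, 0]]]'

```text
time_s: 14.55
eef_pos: [0.6385, 0.1343, -0.0109]
eef_rot: [-0.001, 0.683, 0.73, -0.001]
wrist_force: [-0.3, -0.3, -1.0]
opening: 1.001
grasp_force: 0.0
```

Emit:
move_arm --series '[[[0.5, 0, 0, 0, 0], [0.5, 0, 0, 0, 0], [0.5, 0, 0, 0, 0], [0.5, 0, 0, 0, 0], [0.5, 0, 0, 0, 0], [0.5, 0, 0, 0, 0], [0.5, 0, 0, 0, 0], [0.5, 0, 0, 0, 0], [0.5, 0, 0, 0, 0], [0.5, 0, 0, 0, 0]]]'

```text
time_s: 15.38
eef_pos: [0.6412, 0.1357, -0.0068]
eef_rot: [0.001, 0.683, 0.731, 0.001]
wrist_force: [0.6, -2.9, 6.6]
opening: 0.644
grasp_force: 65.6
```

```bash
python3 -c "
from h import *
go(.65,-.1885,.18,97.8)
"
```

```text
t 15.38 pos [ 0.6412  0.1357 -0.0068] yaw 93.9 tilt 0.2 q6 -0.04 F [ 0.6 -2.9  6.6] open 0.644 grip 65.6
shift [-324.1  -12.6 -186.7] turn -0.068
```

Emit:
move_arm --series '[[[0.5, 0, 0, -4, 0], [0.5, 0, 0, -10, 0], [0.5, 0, 0, -22, 0], [0.5, 0, 0, -45, 0], [0.5, 0, 0, -75, 0], [0.5, 0, 0, -105, 0], [0.5, 0, 0, -130, 0], [0.5, 0, 0, -148, 0], [0.5, 0, 0, -150, 0], [0.5, 0, 0, -150, 0]]]'

```text
time_s: 16.22
eef_pos: [0.6404, 0.136, 0.143]
eef_rot: [0.001, 0.683, 0.731, 0.001]
wrist_force: [0.6, -0.3, -2.8]
opening: 0.644
grasp_force: 64.9
```

```bash
python3 -c "
from h import *
go(.65,-.1885,.145,97.8)
im,W=wlook('tray',.18,.22)
"
```

```text
t 16.22 pos [0.6404 0.136  0.143 ] yaw 93.9 tilt 0.2 q6 -0.04 F [ 0.6 -0.3 -2.8] open 0.644 grip 64.9
shift [-324.4  -12.5   -2. ] turn -0.068
tray 0.62 [258. 186. 150. 269.] [638.2 161.2] [ 62.5 128. ] 93.2 12609 [0.182  0.1965 0.2021]
```

Emit:
move_arm --series '[[[0.5, -8, 0, 0, 0], [0.5, -25, -1, 0, -0.01], [0.5, -50, -2, 0, -0.02], [0.5, -82, -3, 0, -0.03], [0.5, -117, -4, 0, -0.04], [0.5, -152, -6, 0, -0.05], [0.5, -187, -7, 0, -0.06], [0.5, -220, -8, 0, -0.07], [0.5, -250, -10, 0, -0.07], [0.5, -275, -11, 0, -0.07]]]'

```text
time_s: 17.15
eef_pos: [0.6457, -0.1421, 0.1389]
eef_rot: [-0.001, 0.657, 0.754, -0.001]
wrist_force: [0.7, -0.3, -1.7]
opening: 0.646
grasp_force: 64.9
```

Emit:
move_arm --series '[[[0.5, -18, 0, 0, 0], [0.5, -32, 0, 0, 0], [0.5, -42, 0, 5, 0], [0.5, -48, 0, 15, 0], [0.5, -49, 0, 30, 0], [0.5, -49, 0, 45, 0], [0.5, -49, 0, 58, 0], [0.5, -49, 0, 65, 0], [0.5, -49, 0, 65, 0], [0.5, -49, 0, 65, 0]]]'

```text
time_s: 17.98
eef_pos: [0.6537, -0.187, 0.0754]
eef_rot: [-0.001, 0.656, 0.754, -0.0]
wrist_force: [-0.4, -0.1, -1.9]
opening: 0.645
grasp_force: 64.8
```

```bash
python3 -c "
from h import *
go(.65,-.1885,.055,97.8)
for n in ('scene','side'):
  im,d=camera(n); W=world(n,d)
  cv2.imwrite('pics/%s5.png'%n,cv2.resize(im[90:330,150:350],None,fx=2.4,fy=2.4))
  for t,lo,hi in (('divider',.055,.078),('tray',.11,.2),('box_a',.02,.066)):
    for o in outline_of(t,n):
      try:
        r=rect(W,o['region'],lo,hi)
        if abs(r[0][0]-650)<40: print(n,t,round(o['conf'],2),*r)
      except Exception: pass
"
```

```text
t 17.98 pos [ 0.6537 -0.187   0.0754] yaw 98.0 tilt 0.07 q6 -0.59 F [-0.4 -0.1 -1.9] open 0.645 grip 64.8
shift [-1.  -3.9 20.4] turn 0.003
scene divider 0.48 [ 656.8 -228.1] [ 59.1 105.7] 97.5 161 [0.0579 0.064  0.0717]
scene tray 0.6 [ 653.6 -186.8] [ 59.1 185.3] 97.7 279 [0.1126 0.1251 0.135 ]
scene box_a 0.66 [ 677.6 -200.3] [175.3  55.2] 79.1 228 [0.0219 0.037  0.0603]
side divider 0.71 [ 649.1 -185.1] [ 62. 188.] 98.1 209 [0.0611 0.0643 0.0714]
side tray 0.6 [ 654.7 -183.3] [ 59.8 182.5] 97.3 287 [0.1121 0.1242 0.1374]
side box_a 0.82 [ 625.9 -180. ] [187.3  55.5] 80.3 258 [0.0212 0.0384 0.0559]
```

Emit:
move_arm --series '[[[0.5, -0.5, -2, 0, 0], [0.5, -1, -4.4, 0, 0], [0.5, -1, -4.4, 0, 0], [0.5, -1, -4.4, 2, 0], [0.5, -1, -4.4, 4, 0], [0.5, -1, -4.4, 6, 0], [0.5, -1, -4.4, 6, 0], [0.5, -1, -4.4, 6, 0], [0.5, -1, -4.4, 6, 0], [0.5, -1, -4.4, 6, 0]]]'

```text
time_s: 19.22
eef_pos: [0.6498, -0.1894, 0.0701]
eef_rot: [0.0, 0.657, 0.754, 0.0]
wrist_force: [0.0, 0.4, -2.4]
opening: 0.646
grasp_force: 64.8
```

```bash
python3 -c "
from h import *
go(.6495,-.1885,.055,97.8)
for n in ('side',):
  im,d=camera(n); W=world(n,d)
  cv2.imwrite('pics/%s6.png'%n,cv2.resize(im[90:210,200:340],None,fx=4,fy=4))
  for t,lo,hi in (('divider',.055,.078),('tray',.10,.2)):
    for o in outline_of(t,n):
      try:
        r=rect(W,o['region'],lo,hi)
        if abs(r[0][0]-650)<40: print(n,t,round(o['conf'],2),*r)
      except Exception: pass
"
```

```text
t 19.22 pos [ 0.6498 -0.1894  0.0701] yaw 97.9 tilt 0.01 q6 -0.6 F [ 0.   0.4 -2.4] open 0.646 grip 64.8
shift [ 0.9 -0.2 15.1] turn 0.002
side divider 0.56 [ 646.9 -184.4] [ 61.3 190. ] 96.6 172 [0.0603 0.0647 0.072 ]
side tray 0.68 [ 636.4 -184.1] [ 84.7 178.6] 97.7 322 [0.1019 0.1168 0.1301]
```

View pics/side6.png

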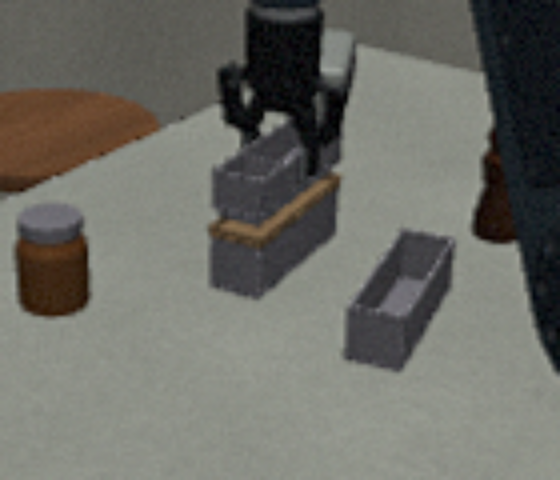

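The tray (crop 265,185) stands aligned over the divider (crop 265,225). Lowering.

Emit:
move_arm --series '[[[0.5, 0.5, 0, 3, 0], [0.5, 0.5, 0, 6, 0], [0.5, 0.5, 0, 9, 0], [0.5, 0.5, 0, 11, 0], [0.5, 0.5, 0, 13, 0], [0.5, 0.5, 0, 14, 0], [0.5, 0.5, 0, 15, 0], [0.5, 0.5, 0, 15, 0], [0.5, 0.5, 0, 15, 0], [0.5, 0.5, 0, 15, 0]]]'

```text
time_s: 20.2
eef_pos: [0.6497, -0.1889, 0.0553]
eef_rot: [0.0, 0.657, 0.754, 0.0]
wrist_force: [-0.4, 1.0, 0.2]
opening: 0.648
grasp_force: 64.8
```

Emit:
move_arm --series '[[[0.5, 0, 0, 0.5, 0], [0.5, 0, 0, 1, 0], [0.5, 0, 0, 1, 0], [0.5, 0, 0, 1, 0], [0.5, 0, 0, 1, 0], [0.5, 0, 0, 1, 0], [0.5, 0, 0, 1, 0], [0.5, 0, 0, 1, 0], [0.5, 0, 0, 1, 0], [0.5, 0, 0, 1, 0]]]'

```text
time_s: 21.03
eef_pos: [0.6499, -0.1889, 0.0552]
eef_rot: [0.0, 0.657, 0.754, 0.0]
wrist_force: [-3.5, 1.5, 6.2]
opening: 0.651
grasp_force: 65.8
```

```bash
python3 -c "
from h import *
go(.6495,-.1885,.054,97.8)
im,W=wlook('tray',.1,.125)
"
```

```text
t 21.03 pos [ 0.6499 -0.1889  0.0552] yaw 97.9 tilt 0.04 q6 -0.6 F [-3.5  1.5  6.2] open 0.651 grip 65.8
shift [ 0.5 -0.3  1.2] turn 0.002
tray 0.93 [258. 185. 147. 268.] [ 645.8 -160.9] [ 56.3 121.2] 97.7 9793 [0.1014 0.112  0.1144]
```

Emit:
move_arm --series '[[[0.7, 0, 0, 0, 0], [0.75, 0, 0, 0, 0], [1, 0, 0, 0, 0], [1, 0, 0, 0, 0], [1, 0, 0, 0, 0], [1, 0, 0, 0, 0], [1, 0, 0, 0, 0], [1, 0, 0, -10, 0], [1, 0, 0, -40, 0], [1, 0, 0, -80, 0]]]'

```text
time_s: 21.97
eef_pos: [0.6469, -0.1877, 0.1313]
eef_rot: [-0.004, 0.657, 0.754, -0.001]
wrist_force: [0.8, 0.2, 1.0]
opening: 0.999
grasp_force: 0.0
```

Emit:
move_arm --series '[[[1, 0, 0, -40, 0], [1, -20, 0, -80, 0], [1, -45, 0, -110, 0], [1, -70, 0, -120, 0], [1, -80, 0, -120, 0], [1, -80, 0, -120, 0], [1, -80, 0, -120, 0], [1, -80, 0, -120, 0], [1, -80, 0, -120, 0], [1, -80, 0, -120, 0]]]'

```text
time_s: 22.8
eef_pos: [0.6603, -0.2665, 0.2526]
eef_rot: [-0.001, 0.656, 0.755, -0.0]
wrist_force: [-0.5, 0.4, -0.7]
opening: 1.0
grasp_force: 0.0
```

```bash
python3 -c "
from h import *
go(.6495,-.1885,.2,97.8)
im,W=wlook('tray',.1,.13,'w7.png')
im,W=wlook('divider',.05,.08)
"
```

```text
t 22.8 pos [ 0.6603 -0.2665  0.2526] yaw 98.0 tilt 0.14 q6 -0.69 F [-0.5  0.4 -0.7] open 1.0 grip 0.0
shift [78.7  0.3 52.8] turn 0.003
tray 0.81 [260. 100.  54. 169.] [ 649.5 -190.5] [ 56.9 179.4] 97.7 1945 [0.1021 0.1128 0.1145]
tray 0.37 [132. 238.  60.  61.] [ 497.6 -388.7] [39.1 32.3] 20.4 660 [0.1045 0.126  0.1297]
index -1 is out of bounds for axis 0 with size 0
```

View pics/w7.png

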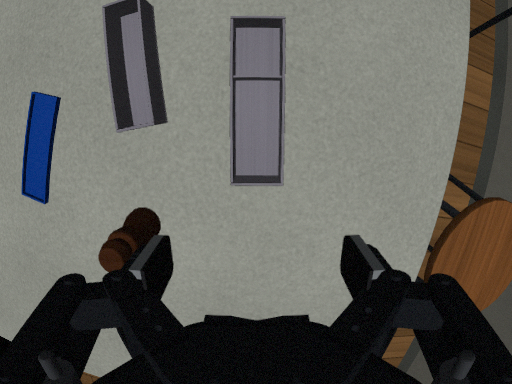

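The tray sits on the stack (258,100) with its top at 0.114 m, which is 62 + 52 mm as it should be. It is level, and the empty box and the mill are undisturbed.

```bash
python3 -c "
from bench import order
print(order.hand_in())"
```

```text
the job is handed in; nothing more can be done
None
```

The job is handed in: the divider is seated on the egg box and the tray is stacked on it, both at their expected heights to within about 1 mm, though the hand-in returned no verdict.

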